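Put the breakfast ware back in its trays

ROBOT

A 6-joint arm with a two-finger parallel gripper is mounted at the origin on the work surface. World frame = base frame: x ahead of the robot, y to its left, z up, the work surface at z = 0. Lengths are in mm, angles in rad, forces in N, time in s.
With the tool pointing down it reaches from about 350 to 875 mm from the base axis. Payload 4.2 kg.
Tool frame: the origin (TCP) lies between the finger pads; the fingertips stand 25 mm ahead of it and the grasp point (between the pads) lies 6 mm ahead of it; z points along the fingers, y is the line along which they close (so a half turn about z gives the same grasp; the last joint's range is limited). The gripper opens to 85 mm and grips with 20 to 120 N. Pads are 22 mm wide; open, the fingers measure 114 mm over their backs; the gripper's body (76 mm by 85 mm) begins 54 mm behind the grasp point. The pads swing forward as they close: fully open they stand 13 mm farther back than shut.
Start: joints at [1.373, 0.385, 0.008, 0, -1.194, -0.259], TCP at [275.64, 560.912, 256.312] pointing down, gripper open.
Joint ranges: [-3.14, 3.14], [-1.21, 2.06], [-1.07, 1.41], [-3.16, 2.05], [-2.99, -0.16], [-3.1, 3.1]. Speed limits (rad/s): [2.79, 2.79, 3.14, 3.14, 3.14, 3.14].

INTERFACE

Orientations are given as a unit quaternion [x, y, z, w].
In Python, from bench import arm gives the robot as it stands.
- The arm moves only by the shell command python3 -m pendant 'ROWS'. ROWS is JSON, a list of rows, each a list of 7 numbers: the shift along the tool's x, y, z in m, then the turn, a rotation vector about the tool's x, y, z in degrees, then the finger opening in m, from 0 to 0.0854. In form: [[x, y, z, wx, wy, wz, fingers], ...]. A call has 1 to 12 rows; each row shifts and turns the commanded pose from where the row before left it, along the tool's axes as they then stand; what a row does not reach is not made up. A row lasts 1/10 s, in which the tool goes at most 50 mm and 8.59 degrees, less where a joint would pass 70% of its speed; a pose out of reach is approached as far as the arm can. A call is refused whole if a number of a shift passes 0.05 or a number of a turn 8.59, either way. A call with a gripper value outside its range is refused whole. The fingers move at their own pace and stop on an object; the grip force is fixed at half the most. Time passes only in rows, so rows that do not move let the fingers close. It gives the time, the measured TCP pose, the force, the opening and the grip force at its end, in the units of the state.
- arm.read_state(): the state, without advancing time (a new reading comes with each control period).
- arm.get_image(name): name is "side" or "top"; returns a dict with "image" (420x560x3 uint8, red, green, blue), "fx", "fy", "cx", "cy" (pixels), "xyz" and "rotation" of the camera in the world. Camera axes: x right, y down, z forward; pixel columns grow to the right and rows downward; lengths in mm; the calibration is good to about 2 mm. A picture is of the moment at which its call begins. There is no depth.
- arm.job_done(): hands the job in; it is judged then, once.
The state is a dict: "clock": time; "joints": joint angles; "joint_vel": joint speeds; "joint_efforts": joint torques, N m; "position": TCP position; "ee_rot": TCP orientation; "contact_force": force on the tool from outside, world axes, zero at the start; "wrist_torque": the same for the moment, N m; "gripper_width": finger opening in mm; "grasp_force": force on a finger pad.
Only numpy, scipy, OpenCV 4.12 (cv2) and the standard library are available. Lean on these libraries where they do the work, as an engineer would, in place of code of your own. Each camera call takes 0.05 s, during which the arm holds its last target. There are 200 camera calls.

TASK

Sort the breakfast ware on the counter back into its wooden trays: the two mugs into the tray with the large bays, the two egg cups (one has been left in the mug tray by mistake) into the egg-cup tray, and the loose shaker into the empty bay of the cruet tray beside its pair. Stand each piece upright on the floor of a bay of its own, set down rather than dropped, and do not knock over any ware or disturb the shaker already in its tray.

Things in the scene. Friction and masses are not known exactly. Their poses are not given: they have to be found in the camera images.
- mug_a: white ceramic mug, gilded rim, upright: round, 66 mm across at ring foot and rim, body 64 mm at 22 mm up widening to the rim, 72 mm tall, hollow, wall 4 mm. Ear handle on its own -x side, 10 mm thick, reaching 62 mm from the axis, 22 to 69 mm up. Origin: centre of the underside; z up. 0.15 to 0.31 kg. The two mugs are interchangeable.
- mug_b: white ceramic mug, gilded rim, upright: round, 66 mm across at ring foot and rim, body 64 mm at 22 mm up widening to the rim, 72 mm tall, hollow, wall 4 mm. Ear handle on its own -x side, 10 mm thick, reaching 62 mm from the axis, 22 to 69 mm up. Origin: centre of the underside; z up. 0.15 to 0.31 kg. The two mugs are interchangeable.
- egg_a: white ceramic egg cup, gilded rim, upright: round foot 44 mm across, narrow stem, hollow cup 48 mm across from 42 mm up to its rim at 64 mm, no handle. Origin: centre of the underside; z up. 0.06 to 0.13 kg. The two egg cups are interchangeable. This one starts on the counter.
- egg_b: white ceramic egg cup, gilded rim, upright: round foot 44 mm across, narrow stem, hollow cup 48 mm across from 42 mm up to its rim at 64 mm, no handle. Origin: centre of the underside; z up. 0.06 to 0.13 kg. The two egg cups are interchangeable. This one starts standing in the +y bay of the mug tray, where it does not belong.
- shaker: square glass shaker, 44 x 44 mm, straight sides to 58 mm, steel cap (38 mm across) to 78 mm. Origin: centre of the underside; x and y across its sides, z up. 0.15 kg. This one starts on the counter.
- pepper: square glass shaker, 44 x 44 mm, straight sides to 58 mm, steel cap (38 mm across) to 78 mm. Origin: centre of the underside; x and y across its sides, z up. 0.15 kg. Same as the loose shaker; already stands in the +y bay of the cruet tray and stays there.
- mug_tray: mug tray: wooden, the largest tray, fixed. Two square bays, 90 x 90 mm inside, centred at x = 0, y = +48 and -48 mm. Outside 102 (x) by 198 mm (y); walls and divider 6 mm thick; bay floor 6 mm, wall tops 16 mm above the counter. Origin: centre of underside, z up. Mug handles pass above the walls; one pointing at the other bay would meet the other mug.
- egg_tray: egg-cup tray: plain wooden tray, empty at the start, fixed. Two square bays, 64 x 64 mm inside, centred at x = 0, y = +35 and -35 mm. Outside 76 (x) by 146 mm (y); walls and divider 6 mm thick; bay floor 6 mm, wall tops 16 mm above the counter. Origin: centre of underside, z up.
- cruet_tray: cruet tray: wooden, holds one shaker; a steel wire loop (45 mm along x, top at 57 mm) stands on its divider; fixed. Two square bays, 64 x 64 mm inside, centred at x = 0, y = +35 and -35 mm. Outside 76 (x) by 146 mm (y); walls and divider 6 mm thick; bay floor 6 mm, wall tops 16 mm above the counter. Origin: centre of underside, z up. The -y bay is empty.
Things that resemble listed ones, but are neither listed nor needed, are in the scene too. Leave any blue look-alike of the egg_tray alone.

How it is judged (in metres and radians):
At the end, for the whole second after the job is handed in: One mug in each bay of the mug tray, one egg cup in each bay of the egg-cup tray, a shaker in each bay of the cruet tray (the standing one still in its own): within 15 mm (mugs) or 14 mm of the bay's centre in x and y, foot on the floor within 3 mm, upright within 0.08 rad, at rest (((x of mug_a in the frame of mug_tray between -0.015 and 0.015 m and y of mug_a in the frame of mug_tray between 0.033 and 0.063 m and z of mug_a in the frame of mug_tray between 0.003 and 0.009 m and angle between each of mug_a, mug_b's own z axis and vertical below 0.08 rad and linear speed of each of mug_a, mug_b below 0.02 m/s and x of mug_b in the frame of mug_tray between -0.015 and 0.015 m and y of mug_b in the frame of mug_tray between -0.063 and -0.033 m and z of mug_b in the frame of mug_tray between 0.003 and 0.009 m) or (x of mug_a in the frame of mug_tray between -0.015 and 0.015 m and y of mug_a in the frame of mug_tray between -0.063 and -0.033 m and z of mug_a in the frame of mug_tray between 0.003 and 0.009 m and angle between each of mug_a, mug_b's own z axis and vertical below 0.08 rad and linear speed of each of mug_a, mug_b below 0.02 m/s and x of mug_b in the frame of mug_tray between -0.015 and 0.015 m and y of mug_b in the frame of mug_tray between 0.033 and 0.063 m and z of mug_b in the frame of mug_tray between 0.003 and 0.009 m)) and ((x of egg_a in the frame of egg_tray between -0.014 and 0.014 m and y of egg_a in the frame of egg_tray between 0.021 and 0.049 m and z of egg_a in the frame of egg_tray between 0.003 and 0.009 m and angle between each of egg_a, egg_b's own z axis and vertical below 0.08 rad and linear speed of each of egg_a, egg_b below 0.02 m/s and x of egg_b in the frame of egg_tray between -0.014 and 0.014 m and y of egg_b in the frame of egg_tray between -0.049 and -0.021 m and z of egg_b in the frame of egg_tray between 0.003 and 0.009 m) or (x of egg_a in the frame of egg_tray between -0.014 and 0.014 m and y of egg_a in the frame of egg_tray between -0.049 and -0.021 m and z of egg_a in the frame of egg_tray between 0.003 and 0.009 m and angle between each of egg_a, egg_b's own z axis and vertical below 0.08 rad and linear speed of each of egg_a, egg_b below 0.02 m/s and x of egg_b in the frame of egg_tray between -0.014 and 0.014 m and y of egg_b in the frame of egg_tray between 0.021 and 0.049 m and z of egg_b in the frame of egg_tray between 0.003 and 0.009 m)) and x of shaker in the frame of cruet_tray between -0.014 and 0.014 m and y of shaker in the frame of cruet_tray between -0.049 and -0.021 m and z of shaker in the frame of cruet_tray between 0.003 and 0.009 m and angle between each of shaker, pepper's own z axis and vertical below 0.08 rad and linear speed of each of shaker, pepper below 0.02 m/s and x of pepper in the frame of cruet_tray between -0.014 and 0.014 m and y of pepper in the frame of cruet_tray between 0.021 and 0.049 m and z of pepper in the frame of cruet_tray between 0.003 and 0.009 m); the robot touches nothing.
It fails at once if a piece of ware is knocked or tipped over (tilted more than 0.7 rad) (angle between any of mug_a, mug_b, egg_a, egg_b, shaker, pepper's own z axis and vertical above 0.7 rad).
It fails at once if a piece of ware is dropped (faster than 0.7 m/s, a fall of about 25 mm, with no finger on it) ((linear speed of mug_a above 0.7 m/s and contact force between mug_a and the fingers below 0.05 N) or (linear speed of mug_b above 0.7 m/s and contact force between mug_b and the fingers below 0.05 N) or (linear speed of egg_a above 0.7 m/s and contact force between egg_a and the fingers below 0.05 N) or (linear speed of egg_b above 0.7 m/s and contact force between egg_b and the fingers below 0.05 N) or (linear speed of shaker above 0.7 m/s and contact force between shaker and the fingers below 0.05 N) or (linear speed of pepper above 0.7 m/s and contact force between pepper and the fingers below 0.05 N)).
It fails at once if the shaker already in the cruet tray is shifted by more than 20 mm (distance of pepper from where it was at the start of the episode above 0.02 m).
It also fails if it takes over 120 s, if anything falls off the work surface, if the arm or the gripper's body presses on something with over 40 N, if the wrist force passes 120 N, or if a joint passes its speed limit or range.

## Working session

There is one attempt and no reset: what is moved stays moved. The work goes in short steps, Python scripts to look and compute and a shell command to move; the robot and the scene stay as the last step left them, time stands still between calls to the robot, and variables do not carry over. Pictures are saved under pics/ and viewed, at most 14 in all, crops included, and the job is handed in when it is done.

```bash
mkdir -p pics
cat > h.py <<'E'
import numpy as np,cv2
from bench import arm
from scipy.spatial.transform import Rotation as R
def cam(n):
    d=arm.get_image(n); r=np.array(d["rotation"],float)
    M=r if r.shape==(3,3) else R.from_quat(r.ravel()).as_matrix()
    return d,M
def snap(n,f,crop=None,s=1):
    d,M=cam(n); im=d["image"][:,:,::-1]
    if crop: a,b,c,e=crop; im=im[b:e,a:c]
    im=cv2.resize(im,None,fx=s,fy=s,interpolation=cv2.INTER_CUBIC); cv2.imwrite("pics/"+f,im); np.savez(""+n+".npz",M=M,t=np.array(d["xyz"]),k=np.array([d["fx"],d["fy"],d["cx"],d["cy"]]),im=d["image"])
def px(n,u,v,z):
    c=np.load(""+n+".npz");fx,fy,cx,cy=c["k"]
    r=c["M"]@np.array([(u-cx)/fx,(v-cy)/fy,1]);t=c["t"]
    return (t+r*(z-t[2])/r[2])
def proj(n,p):
    c=np.load(""+n+".npz");fx,fy,cx,cy=c["k"]
    q=c["M"].T@(np.array(p)-c["t"]);return np.array([fx*q[0]/q[2]+cx,fy*q[1]/q[2]+cy])
E
python3 - <<'E'
from h import *
snap("top","t0.png",s=1.42);snap("side","s0.png",s=1.42)
for n in("top","side"):
    c=np.load(n+".npz");print(c["M"].round(3),c["t"],c["k"])
print(arm.read_state())
E
```

```text
[[-0.002 -0.992  0.124]
 [-1.     0.003  0.007]
 [-0.007 -0.124 -0.992]] [ 328.44444181   92.6507518  1547.64981609] [535.3888249  535.3888249  269.05240143 208.60866334]
[[ 0.989 -0.116  0.095]
 [-0.15  -0.765  0.627]
 [-0.001 -0.634 -0.773]] [ 424.9418112  -671.50277035  995.73819255] [462.04087909 462.04087909 287.63609183 212.85769605]
{'clock': 0.1, 'joints': array([ 1.37259277e+00,  3.85479817e-01,  6.74674121e-03, -4.08159556e-04,
       -1.19399781e+00, -2.58586661e-01]), 'joint_vel': array([-0.00223208, -0.00287881,  0.00271575,  0.00145806,  0.00018082,
       -0.00191728]), 'joint_efforts': array([-5.17190547e-04, -3.93317664e+01,  1.88931352e+01,  4.19792667e+00,
       -2.55170911e-03,  5.93693500e-06]), 'position': array([275.45563717, 560.49543665, 255.32864673]), 'ee_rot': array([ 9.74013501e-01, -2.26487811e-01, -1.60404574e-04,  9.72567127e-04]), 'contact_force': array([-0.41274437,  0.3722963 ,  0.68955919]), 'wrist_torque': array([-0.01226174, -0.0246227 ,  0.01127521]), 'grasp_force': 0.0, 'gripper_width': 85.6313106800801}
```

View pics/t0.png

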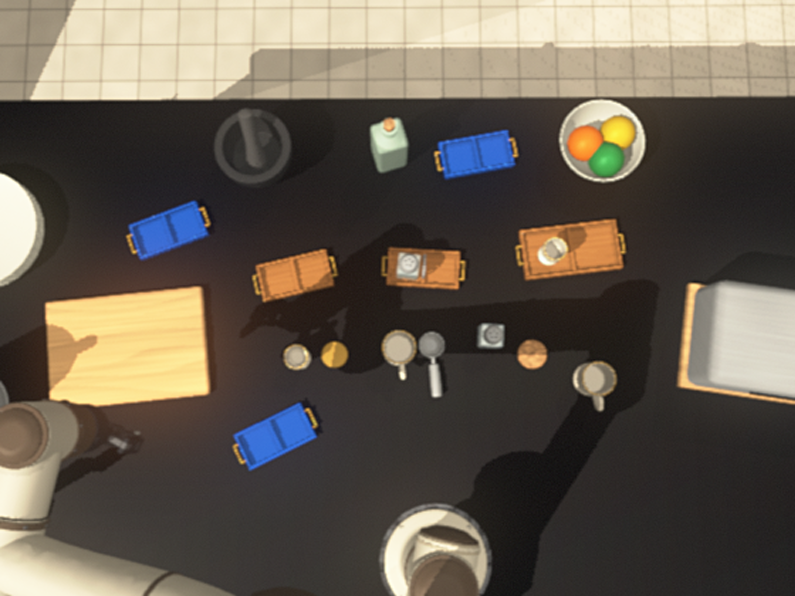

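View pics/s0.png

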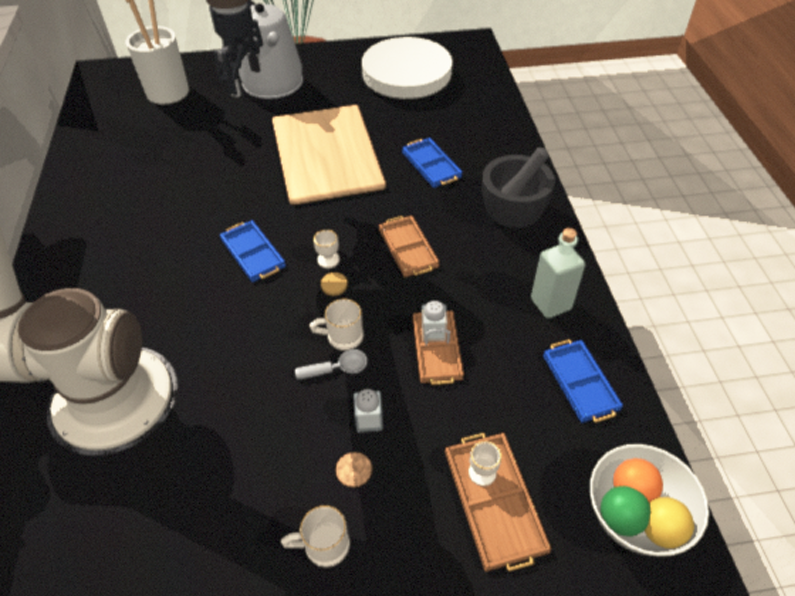

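Top view: the mug tray, with egg_b in it, is at (570,249). The cruet tray with pepper is at (424,268), and the plain brown tray at (295,275). Egg cup at (297,356), mugs at (399,348) and (595,380), shaker at (491,335). The egg tray candidates are the brown one at (295,275) and the blue ones at (168,230), (476,154) and (275,436). Brown fits "plain wooden", so I'll confirm it in a crop.

Run:
```python
from h import *
snap("top","t1.png",(170,150,310,270),5.5)
snap("top","t2.png",(305,145,450,295),4)
snap("side","s1.png",(190,145,410,410),2.25)
```

```text
(no output)
```

View pics/t1.png

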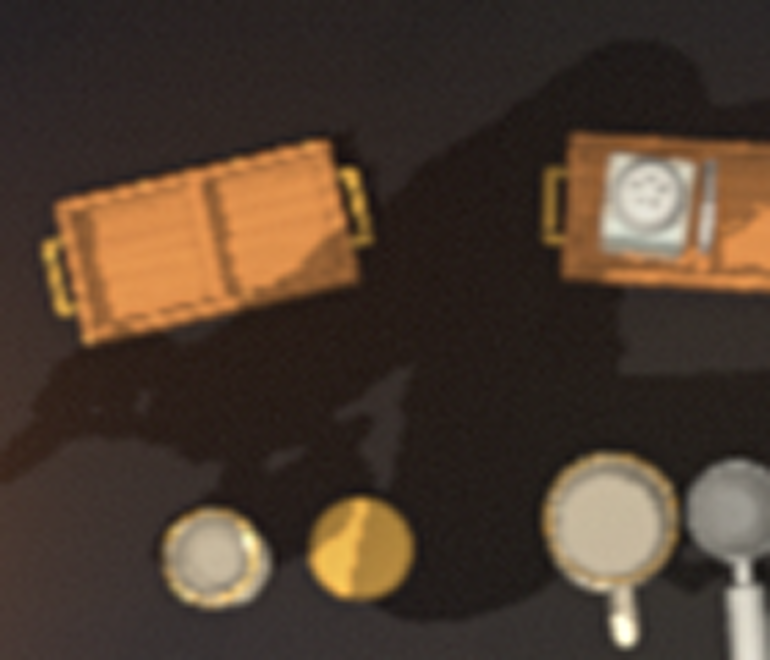

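View pics/t2.png

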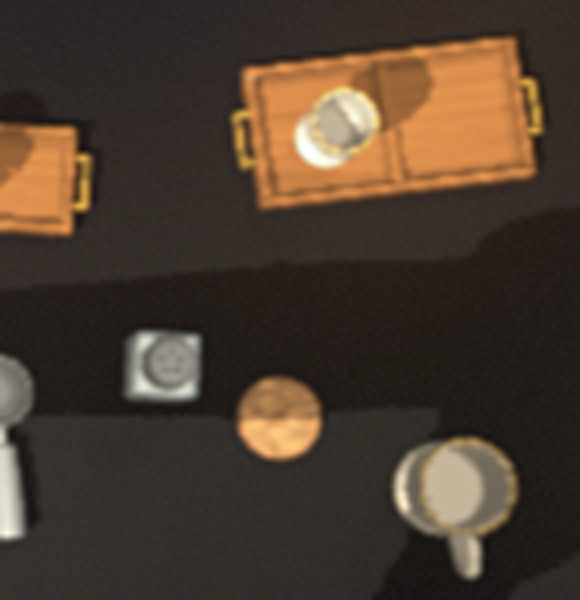

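View pics/s1.png

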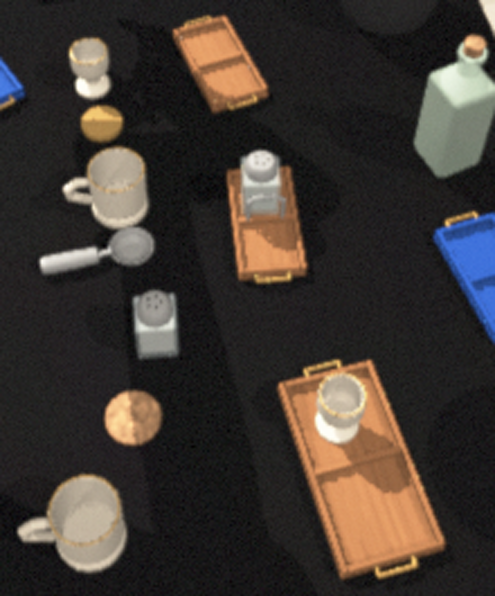

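The crops confirm that the egg tray is the brown tray at crop (207,242), empty and with no wire loop. Distractors stand close by: a yellow ball next to egg_a at (362,549), a strainer next to mug_a, and a copper ball between the shaker and mug_b. Now I'll turn the pixels into positions.

```bash
cat > meas.py <<'E'
from h import *
np.set_printoptions(suppress=True,precision=1)
A=lambda u,v:(170+(u+.5)/5.5-.5,150+(v+.5)/5.5-.5)
B=lambda u,v:(305+(u+.5)/4-.5,145+(v+.5)/4-.5)
S=lambda u,v:(190+(u+.5)/2.25-.5,145+(v+.5)/2.25-.5)
P=lambda p,z,n="top":px(n,*p,z)[:2]
def tray(name,c):
    c=np.array([P(q,16) for q in c]);(cx,cy),(w,h),a=cv2.minAreaRect(c.astype(np.float32))
    ydir=(c[0]+c[3]-c[1]-c[2])/2; L=np.linalg.norm(ydir)
    print(name,c.mean(0),"L",L,"W",np.linalg.norm((c[0]+c[1]-c[2]-c[3])/2),"yaw",np.degrees(np.arctan2(-ydir[0],ydir[1])))
tray("egg",[A(55,202),A(328,140),A(360,285),A(85,345)])
tray("mug",[B(240,70),B(516,38),B(537,177),B(262,210)])
tray("cruet",[A(568,133),B(77,127),B(72,235),A(562,278)])
for n,t,z,s in[("egg_a",A(210,557),64,S(90,52)),("mug_a",A(611,522),72,S(118,171)),("shaker",B(171,361),78,S(154,298)),("mug_b",B(468,486),72,S(86,507)),("egg_b",B(345,121),64,S(342,397)),("pepper",A(649,192),78,S(262,156)),("ball",A(361,549),20,S(102,124)),("copper",B(279,418),20,S(133,418))]:
    print(n,P(t,z),P(s,z,"side"))
print("handles",P(A(627,635),50),P(B(472,570),50))
print("tea strainer bowl",P(A(738,510),20), "shaker corners58 right", P(B(202,333),58),P(B(200,398),58),P(B(137,400),58),P(B(138,331),58))
E
python3 meas.py
```

```text
egg [563.3 282. ] L 147.4864279801392 W 78.63354447879024 yaw 12.539340100041288
mug [ 615.  -282.2] L 201.53179395215096 W 103.48195017398176 yaw 6.623025236852399
cruet [578.1  19.8] L 147.62438004376125 W 78.31558408518718 yaw -3.508608292020007
egg_a [396.  272.6] [401.5 271.5]
mug_a [412.6  70.9] [419.5  69. ]
shaker [ 438.2 -112.3] [ 441.3 -107. ]
mug_b [ 352.5 -314.3] [ 357.  -310.9]
egg_b [ 607.8 -239.8] [ 609.9 -237. ]
pepper [579.  51.] [583.6  61.2]
ball [401.9 199.7] [406.1 188. ]
copper [ 401.8 -196.3] [ 406.1 -207.2]
handles [356.7  62.7] [ 295.2 -321. ]
tea strainer bowl [421.6   4.2] shaker corners58 right [ 459.2 -137.1] [ 413.9 -134.7] [412.7 -91. ] [460.7 -92.5]
```

```bash
cat >> meas.py <<'E'
print("side view trays")
_P=P
P=lambda p,z:_P(p,z,"side")
tray("egg",[S(173,30),S(268,92),S(216,110)][:0] or [S(222,17),S(268,92),S(216,110),S(173,30)])
tray("mug",[S(372,361),S(442,545),S(344,575),S(278,385)])
tray("cruet",[S(290,166),S(306,272),S(238,280),S(228,170)])
E
python3 meas.py | tail -4
python3 -m pendant '[[0,0,0,0,0,8,0.0854],[0,0,0,0,0,8,0.0854],[0,0,0,0,0,8,0.0854],[0,0,0,0,0,8,0.0854],[0,0,0,0,0,8,0.0854],[0,0,0,0,0,8,0.0854],[0,0,0,0,0,8,0.0854],[0,0,0,0,0,7.8,0.0854],[0,0,0,0,0,0,0.0854],[0,0,0,0,0,0,0.0854]]'
```

```text
side view trays
egg [567. 278.] L 153.50041355150756 W 72.03910219908735 yaw 13.804929065280888
mug [ 619.2 -283.2] L 196.7666057852376 W 100.10527835431114 yaw 6.2715549468330085
cruet [581.4  16.3] L 153.7536327000962 W 75.80643478417943 yaw -4.577326229757659
clock: 1.25
position: [275.6, 560.9, 256.2]
ee_rot: [0.708, -0.706, 0.0, 0.0]
contact_force: [-0.4, -0.2, 0.5]
gripper_width: 85.6
grasp_force: 0.0
```

```bash
python3 -m pendant '[[0.0289,-0.0123,0.0126,0,0,0,0.0854],[0.0289,-0.0123,0.0126,0,0,0,0.0854],[0.0289,-0.0123,0.0126,0,0,0,0.0854],[0.0289,-0.0123,0.0126,0,0,0,0.0854],[0.0289,-0.0123,0.0126,0,0,0,0.0854],[0.0289,-0.0123,0.0126,0,0,0,0.0854],[0.0289,-0.0123,0.0126,0,0,0,0.0854],[0.0289,-0.0123,0.0126,0,0,0,0.0854],[0.0289,-0.0123,0.0126,0,0,0,0.0854],[0.0289,-0.0123,0.0126,0,0,0,0.0854],[0,0,0,0,0,0,0.0854],[0,0,0,0,0,0,0.0854]]'
python3 - <<'E'
from h import *
snap("side","s2.png",(180,100,330,230),4)
E
```

```text
clock: 2.45
position: [399.2, 271.6, 130.4]
ee_rot: [0.707, -0.707, 0.0, -0.0]
contact_force: [-0.4, -0.7, 0.2]
gripper_width: 85.1
grasp_force: 0.0
```

View pics/s2.png

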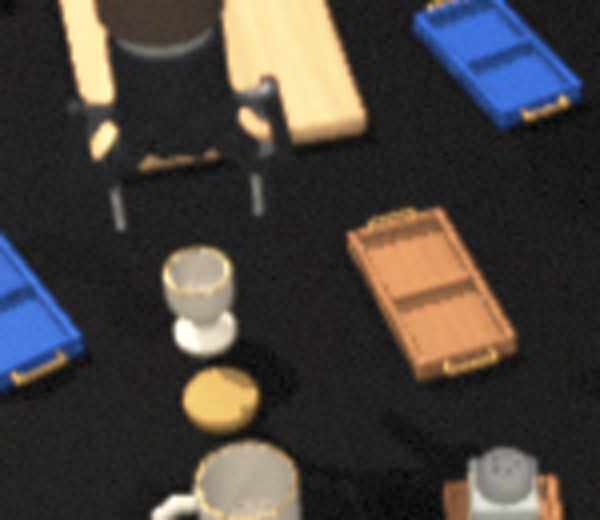

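The open fingertips are at crop (120,228) and (258,213), straddling the egg cup, whose rim centre is at (198,272). I'll use them to check the side camera's bias.

Run:
```python
from h import *
f=lambda u,v:(180+(u+.5)/4-.5,100+(v+.5)/4-.5)
for z in(105,118):print(px("side",*f(121,228),z),px("side",*f(258,214),z))
print(px("side",*f(198,272),64))
```

```text
[351.30278832 281.94253534 105.        ] [446.35410235 281.62447972 105.        ]
[352.37752308 268.02734782 118.        ] [446.04159775 267.71393411 118.        ]
[399.87751995 272.59044685  64.        ]
```

Consistent to within a couple of mm. Descending to grasp.

```bash
python3 -m pendant '[[-0.001,0,0.015,0,0,0,0.0854],[0,0,0.015,0,0,0,0.0854],[0,0,0.015,0,0,0,0.0854],[0,0,0.015,0,0,0,0.0854],[0,0,0.014,0,0,0,0.0854],[0,0,0,0,0,0,0.0854],[0,0,0,0,0,0,0.06],[0,0,0,0,0,0,0.05],[0,0,0,0,0,0,0.04],[0,0,0,0,0,0,0.04],[0,0,0,0,0,0,0.04],[0,0,0,0,0,0,0.04]]'
```

```text
clock: 3.7
position: [399.2, 273.7, 57.6]
ee_rot: [0.707, -0.707, -0.0, -0.001]
contact_force: [-1.4, -0.0, 5.5]
gripper_width: 46.7
grasp_force: 61.0
```

```bash
python3 -m pendant '[[0,0,-0.005,0,0,0,0.04],[0,0,-0.015,0,0,0,0.04],[0,0,-0.02,0,0,0,0.04],[0,0,-0.02,0,0,0,0.04],[-0.007,-0.026,0,0,0,0,0.04],[-0.007,-0.026,0,0,0,0,0.04],[-0.007,-0.027,0,0,0,0,0.04],[-0.007,-0.027,0,0,0,0,0.04],[-0.007,-0.027,0,0,0,0,0.04],[-0.007,-0.026,0,0,0,0,0.04],[0,0,0,0,0,0,0.04],[0,0,0,0,0,0,0.04]]'
python3 - <<'E'
from h import *
snap("top","t3.png",(160,130,310,270),4)
E
```

```text
clock: 4.9
position: [557.5, 314.5, 115.7]
ee_rot: [-0.707, 0.707, 0.0, -0.001]
contact_force: [0.2, -0.4, -1.5]
gripper_width: 46.1
grasp_force: 61.9
```

View pics/t3.png

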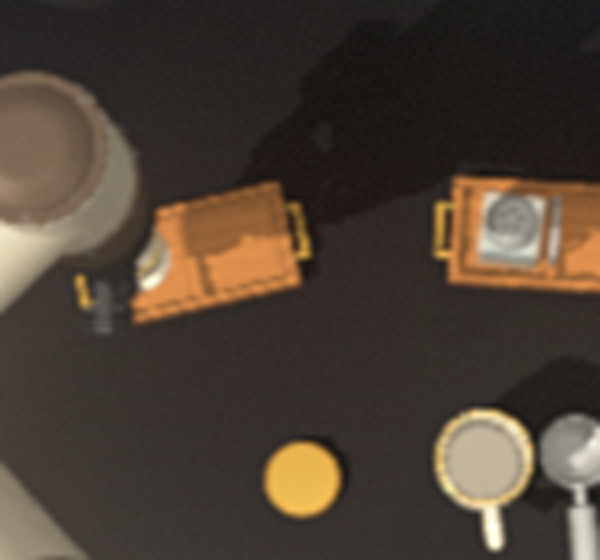

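The held egg cup is over the left (+y) bay, and its rim shows at (152,258). Lowering to just above the floor.

```bash
python3 -m pendant '[[0,0,0.015,0,0,0,0.04],[0,0,0.015,0,0,0,0.04],[0,0,0.012,0,0,0,0.04],[0,0,0.006,0,0,0,0.04],[0,0,0,0,0,0,0.04],[0,0,0.002,0,0,0,0.04],[0,0,0,0,0,0,0.04]]'
python3 -m pendant '[[0,0,0.001,0,0,0,0.04],[0,0,0.001,0,0,0,0.04],[0,0,0,0,0,0,0.04],[0,0,0,0,0,0,0.04]]'
python3 - <<'E'
from h import *
snap("side","s3.png",(230,110,350,230),5)
E
```

```text
clock: 5.65
position: [557.9, 315.3, 66.8]
ee_rot: [0.707, -0.707, 0.0, -0.0]
contact_force: [-0.6, 1.0, -1.1]
gripper_width: 47.0
grasp_force: 61.8
clock: 6.05
position: [557.8, 315.0, 64.4]
ee_rot: [0.707, -0.707, 0.0, -0.0]
contact_force: [0.2, 0.5, -1.3]
gripper_width: 47.0
grasp_force: 61.8
```

View pics/s3.png

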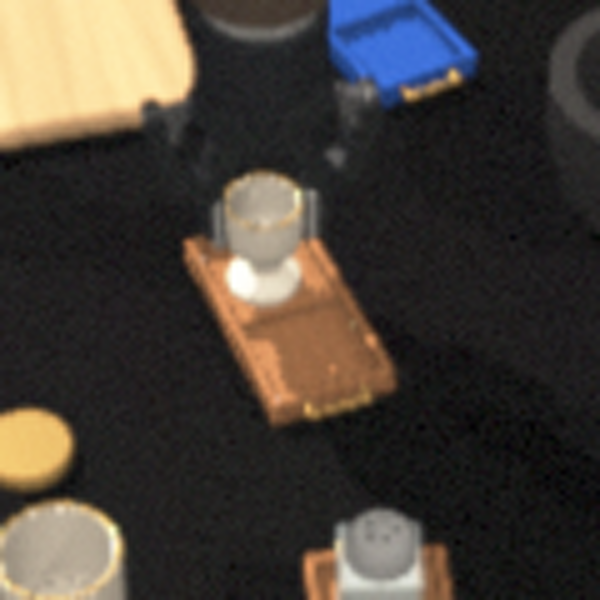

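The cup stands in the +y bay, with its foot at (264,278) inside the walls, hovering slightly. Lowering until contact.

```bash
python3 -m pendant '[[0,0,0.001,0,0,0,0.04],[0,0,0,0,0,0,0.04],[0,0,0,0,0,0,0.04]]'; python3 -m pendant '[[0,0,0.001,0,0,0,0.04],[0,0,0,0,0,0,0.04],[0,0,0,0,0,0,0.04]]'
```

```text
clock: 6.4
position: [557.9, 315.2, 63.7]
ee_rot: [0.707, -0.707, 0.0, -0.0]
contact_force: [-0.5, -0.5, 2.2]
gripper_width: 46.9
grasp_force: 62.0
clock: 6.7
position: [557.9, 315.2, 63.7]
ee_rot: [0.707, -0.707, 0.0, -0.0]
contact_force: [-2.5, 0.2, 5.6]
gripper_width: 47.3
grasp_force: 62.6
```

```bash
python3 -m pendant '[[0,0,0,0,0,0,0.055],[0,0,0,0,0,0,0.065],[0,0,0,0,0,0,0.075],[0,0,0,0,0,0,0.08],[0,0,0,0,0,0,0.08],[0,0,-0.01,0,0,0,0.08],[0,0,-0.03,0,0,0,0.08],[0,0,-0.03,0,0,0,0.08],[0,0,-0.03,0,0,0,0.08],[0,0,0,0,0,0,0.0854]]'
python3 -m pendant '[[0.046,-0.004,0,0,0,0,0.0854],[0.046,-0.004,0,0,0,0,0.0854],[0.046,-0.004,0,0,0,0,0.0854],[0.046,-0.004,0,0,0,0,0.0854],[0.046,-0.004,0,0,0,0,0.0854],[0.046,-0.004,0,0,0,0,0.0854],[0.046,-0.004,0,0,0,0,0.0854],[0.046,-0.004,0,0,0,0,0.0854],[0.046,-0.004,0,0,0,0,0.0854],[0.046,-0.004,0,0,0,0,0.0854],[0.046,-0.004,0,0,0,0,0.0854],[0.047,-0.007,0,0,0,0,0.0854]]'
python3 -m pendant '[[0,0,0,0,0,0,0.0854],[0,0,0,0,0,0,0.0854],[0,0,0,0,0,0,0.0854]]'
python3 - <<'E'
from h import *
snap("side","s4.png",(200,110,420,410),2)
E
```

```text
clock: 7.7
position: [560.2, 316.8, 168.7]
ee_rot: [0.708, -0.707, 0.001, -0.006]
contact_force: [-0.4, -0.1, 1.0]
gripper_width: 85.2
grasp_force: 0.0
clock: 8.9
position: [608.6, -239.7, 162.5]
ee_rot: [0.707, -0.707, -0.0, 0.0]
contact_force: [0.9, -0.1, 0.0]
gripper_width: 85.7
grasp_force: 0.0
clock: 9.2
position: [608.7, -237.2, 162.2]
ee_rot: [0.707, -0.707, -0.0, 0.0]
contact_force: [-0.9, 0.7, 0.9]
gripper_width: 85.8
grasp_force: 0.0
```

View pics/s4.png

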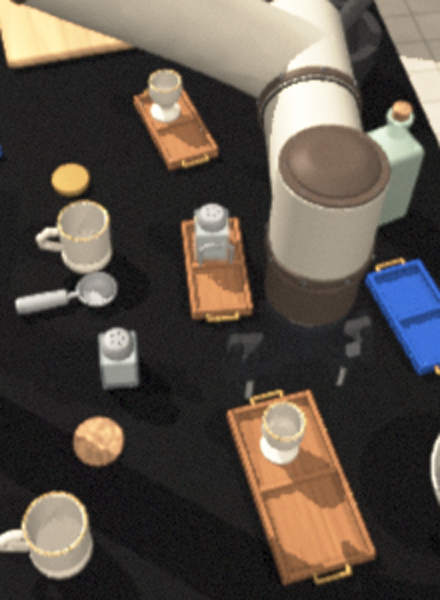

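Egg_a stands at (165,110), upright in its bay. Egg_b's rim is at (283,421), centred below the open fingers at (250,388) and (341,376). Descending.

```bash
python3 -m pendant '[[0.002,0.001,0.025,0,0,0,0.0854],[0,0,0.025,0,0,0,0.0854],[0,0,0.02,0,0,0,0.0854],[0,0,0.015,0,0,0,0.0854],[0,0,0.014,0,0,0,0.0854],[0,0,0,0,0,0,0.0854],[0,0,0,0,0,0,0.06],[0,0,0,0,0,0,0.05],[0,0,0,0,0,0,0.04],[0,0,0,0,0,0,0.04],[0,0,0,0,0,0,0.04],[0,0,0,0,0,0,0.04]]'
```

```text
clock: 10.45
position: [609.0, -240.2, 64.8]
ee_rot: [0.707, -0.707, 0.001, -0.001]
contact_force: [0.6, 0.3, 4.8]
gripper_width: 45.6
grasp_force: 62.2
```

```bash
python3 -m pendant '[[0,0,-0.005,0,0,0,0.04],[0,0,-0.015,0,0,0,0.04],[0,0,-0.03,0,0,0,0.04],[0,0,-0.03,0,0,0,0.04],[0,0,-0.03,0,0,0,0.04],[0,0,0,0,0,0,0.04]]'
python3 -m pendant '[[-0.02,0,0,0,0,0,0.04],[-0.045,0.003,0,0,0,0,0.04],[-0.045,0.004,0,0,0,0,0.04],[-0.045,0.004,0,0,0,0,0.04],[-0.045,0.004,0,0,0,0,0.04],[-0.045,0.004,0,0,0,0,0.04],[-0.045,0.004,0,0,0,0,0.04],[-0.045,0.004,0,0,0,0,0.04],[-0.045,0.004,0,0,0,0,0.04],[-0.045,0.004,0,0,0,0,0.04],[-0.042,0.001,0,0,0,0,0.04],[-0.02,0,0,0,0,0,0.04]]'
python3 -m pendant '[[0,0,0,0,0,0,0.04],[0,0,0,0,0,0,0.04],[0,0,0,0,0,0,0.04]]'
```

```text
clock: 11.05
position: [610.4, -240.7, 179.4]
ee_rot: [0.708, -0.707, 0.004, -0.002]
contact_force: [0.7, -0.6, 0.0]
gripper_width: 46.0
grasp_force: 61.7
clock: 12.25
position: [571.0, 250.1, 172.9]
ee_rot: [0.708, -0.706, -0.0, 0.0]
contact_force: [-0.5, -0.2, -0.5]
gripper_width: 45.9
grasp_force: 61.7
clock: 12.55
position: [571.6, 245.6, 173.0]
ee_rot: [-0.707, 0.707, 0.0, -0.001]
contact_force: [0.2, -0.5, -0.5]
gripper_width: 45.7
grasp_force: 61.7
```

```bash
python3 -m pendant '[[-0.0015,-0.0015,0.03,0,0,0,0.04],[0,0,0.03,0,0,0,0.04],[0,0,0.025,0,0,0,0.04],[0,0,0.012,0,0,0,0.04],[0,0,0.005,0,0,0,0.04],[0,0,0,0,0,0,0.04],[0,0,0.003,0,0,0,0.04],[0,0,0.001,0,0,0,0.04],[0,0,0,0,0,0,0.04],[0,0,0,0,0,0,0.04]]'
python3 -m pendant '[[0,0,0.001,0,0,0,0.04],[0,0,0,0,0,0,0.04],[0,0,0,0,0,0,0.04]]'
```

```text
clock: 13.55
position: [573.5, 248.8, 67.9]
ee_rot: [0.707, -0.707, 0.0, -0.0]
contact_force: [-0.3, -0.6, -1.6]
gripper_width: 46.0
grasp_force: 61.6
clock: 13.85
position: [573.3, 248.6, 66.3]
ee_rot: [0.707, -0.707, -0.0, 0.0]
contact_force: [-0.9, -0.6, -0.9]
gripper_width: 45.3
grasp_force: 61.6
```

```bash
python3 -m pendant '[[0.001,0,0.001,0,0,0,0.04],[0,0,0,0,0,0,0.04],[0,0,0,0,0,0,0.04]]'
python3 -m pendant '[[0,0,0.001,0,0,0,0.04],[0,0,0,0,0,0,0.04],[0,0,0,0,0,0,0.04]]'
```

```text
clock: 14.15
position: [573.3, 247.5, 65.2]
ee_rot: [0.707, -0.707, -0.0, 0.0]
contact_force: [-0.5, 0.3, -1.3]
gripper_width: 45.8
grasp_force: 61.6
clock: 14.45
position: [573.4, 247.6, 64.8]
ee_rot: [0.707, -0.707, 0.0, -0.0]
contact_force: [-0.6, 0.5, 2.3]
gripper_width: 45.6
grasp_force: 61.8
```

```bash
python3 -m pendant '[[0,0,0,0,0,0,0.055],[0,0,0,0,0,0,0.065],[0,0,0,0,0,0,0.075],[0,0,0,0,0,0,0.08],[0,0,0,0,0,0,0.08],[0,0,-0.01,0,0,0,0.08],[0,0,-0.03,0,0,0,0.08],[0,0,-0.035,0,0,0,0.08],[0,0,-0.035,0,0,0,0.08],[0,0,0,0,0,0,0.0854]]'
python3 -m pendant '[[0.03,0.012,0,0,0,0,0.0854],[0.036,0.013,0,0,0,0,0.0854],[0.036,0.014,0,0,0,0,0.0854],[0.036,0.014,0,0,0,0,0.0854],[0.036,0.014,0,0,0,0,0.0854],[0.036,0.014,0,0,0,0,0.0854],[0.036,0.014,0,0,0,0,0.0854],[0.036,0.013,0,0,0,0,0.0854],[0.036,0.013,0,0,0,0,0.0854],[0.04,0.013,0,0,0,0,0.0854],[0,0,0,0,0,0,0.0854],[0,0,0,0,0,0,0.0854]]'
python3 - <<'E'
from h import *
snap("side","s5.png",(190,110,390,310),3)
E
```

```text
clock: 15.45
position: [576.3, 249.2, 181.5]
ee_rot: [0.708, -0.706, 0.002, -0.006]
contact_force: [1.9, -0.7, 0.8]
gripper_width: 85.1
grasp_force: 0.0
clock: 16.65
position: [439.2, -111.3, 174.7]
ee_rot: [-0.707, 0.708, -0.0, 0.0]
contact_force: [0.9, 0.7, -0.2]
gripper_width: 85.5
grasp_force: 0.0
```

View pics/s5.png

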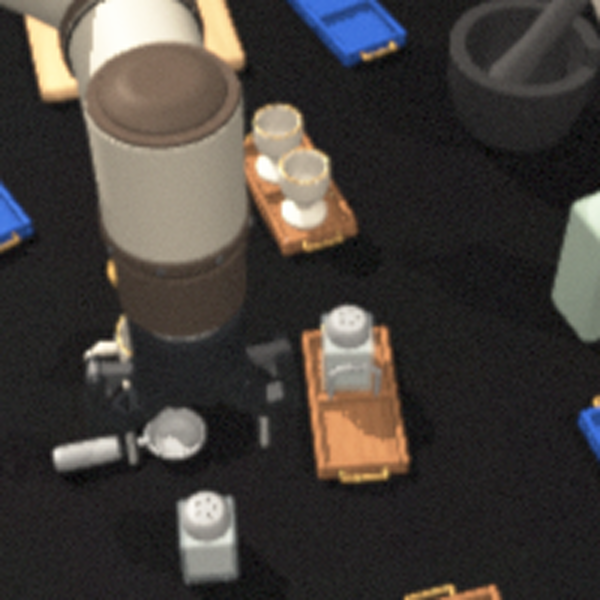

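Both egg cups stand in their bays at (276,140) and (304,190). The shaker cap is at (209,508), below the fingers. Descending.

```bash
python3 -m pendant '[[0,0,0.03,0,0,0,0.0854],[0,0,0.03,0,0,0,0.0854],[0,0,0.025,0,0,0,0.0854],[0,0,0.02,0,0,0,0.0854],[0,0,0.014,0,0,0,0.0854],[0,0,0.005,0,0,0,0.0854],[0,0,0,0,0,0,0.06],[0,0,0,0,0,0,0.05],[0,0,0,0,0,0,0.04],[0,0,0,0,0,0,0.035],[0,0,0,0,0,0,0.035],[0,0,0,0,0,0,0.035]]'
```

```text
clock: 17.9
position: [440.4, -110.3, 51.5]
ee_rot: [0.707, -0.707, 0.001, -0.001]
contact_force: [-1.0, 1.6, 6.9]
gripper_width: 43.2
grasp_force: 60.0
```

```bash
python3 -m pendant '[[0,0,-0.005,0,0,0,0.035],[0,0,-0.015,0,0,0,0.035],[0,0,-0.025,0,0,0,0.035],[0,0,-0.03,0,0,0,0.035],[-0.014,-0.02,0,0,0,0,0.035],[-0.02,-0.029,0,0,0,0,0.035],[-0.02,-0.029,0,0,0,0,0.035],[-0.02,-0.029,0,0,0,0,0.035],[-0.014,-0.02,0,0,0,0,0.035],[-0.006,-0.01,0,0,0,0,0.035],[0,0,0,0,0,0,0.035],[0,0,0,0,0,0,0.035]]'
python3 - <<'E'
from h import *
snap("side","s6.png",(280,190,400,290),5)
E
```

```text
clock: 19.1
position: [575.1, -17.0, 124.9]
ee_rot: [-0.707, 0.707, 0.001, -0.001]
contact_force: [0.1, 0.1, -1.6]
gripper_width: 44.1
grasp_force: 59.9
```

View pics/s6.png

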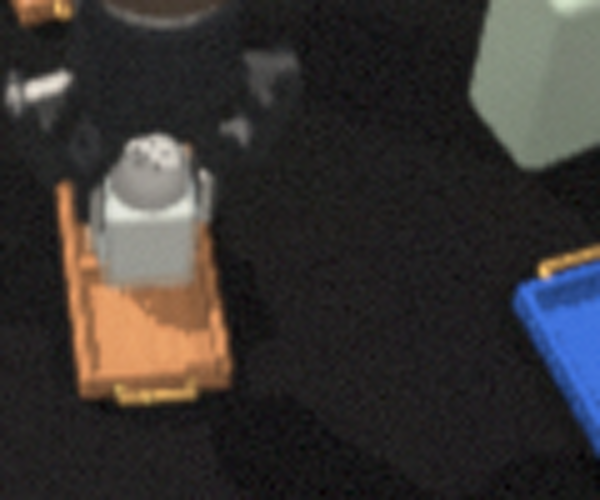

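The shaker is held over the -y bay, its bottom front edge at (148,284). The tray's front top edge is near y=383. Checking numerically.

Run:
```python
from h import *
f=lambda u,v:(280+(u+.5)/5-.5,190+(v+.5)/5-.5)
print(px("side",*f(148,284),73),px("side",*f(105,280),73),px("side",*f(190,286),73))
print(px("side",*f(82,383),16),px("side",*f(232,373),16), px("side",*f(60,184),16))
```

```text
[573.97328814 -36.05604363  73.        ] [553.65283503 -30.55119743  73.        ] [593.98406194 -40.30622152  73.        ]
[539.64010129 -51.39267857  16.        ] [615.1204506  -56.88041479  16.        ] [548.31653416  74.61012771  16.        ]
```

```bash
python3 -m pendant '[[0.001,-0.0035,0.015,0,0,0,0.035],[0,0,0.02,0,0,0,0.035],[0,0,0.015,0,0,0,0.035],[0,0,0.009,0,0,0,0.035],[0,0,0.004,0,0,0,0.035],[0,0,0,0,0,0,0.035],[0,0,0.002,0,0,0,0.035],[0,0,0.001,0,0,0,0.035],[0,0,0,0,0,0,0.035],[0,0,0,0,0,0,0.035]]'
python3 -m pendant '[[0,0,0.001,0,0,0,0.035],[0,0,0,0,0,0,0.035],[0,0,0,0,0,0,0.035]]'
```

```text
clock: 20.15
position: [580.1, -17.4, 59.7]
ee_rot: [0.707, -0.707, 0.0, -0.0]
contact_force: [-0.0, 0.3, -0.8]
gripper_width: 44.0
grasp_force: 60.0
clock: 20.45
position: [579.9, -17.4, 58.3]
ee_rot: [0.707, -0.707, -0.0, 0.0]
contact_force: [0.4, -0.5, -1.2]
gripper_width: 43.8
grasp_force: 60.0
```

```bash
python3 -m pendant '[[0,0,0.001,0,0,0,0.035],[0,0,0,0,0,0,0.035],[0,0,0,0,0,0,0.035]]'
python3 -m pendant '[[0,0,0.001,0,0,0,0.035],[0,0,0,0,0,0,0.035],[0,0,0,0,0,0,0.035]]'
```

```text
clock: 20.75
position: [580.1, -17.4, 57.6]
ee_rot: [0.707, -0.707, 0.0, -0.0]
contact_force: [-0.6, -0.2, 1.8]
gripper_width: 43.8
grasp_force: 60.0
clock: 21.05
position: [580.1, -17.4, 57.6]
ee_rot: [0.707, -0.707, 0.0, -0.0]
contact_force: [-2.7, 0.5, 7.1]
gripper_width: 43.7
grasp_force: 60.8
```

```bash
python3 -m pendant '[[0,0,0,0,0,0,0.055],[0,0,0,0,0,0,0.065],[0,0,0,0,0,0,0.075],[0,0,0,0,0,0,0.08],[0,0,0,0,0,0,0.08],[0,0,-0.01,0,0,0,0.08],[0,0,-0.03,0,0,0,0.08],[0,0,-0.035,0,0,0,0.08],[0,0,-0.035,0,0,0,0.08],[0,0,0,0,0,0,0.0854]]'
python3 -m pendant '[[-0.0174,0.0328,0,0,0,0,0.0854],[-0.0174,0.0328,0,0,0,0,0.0854],[-0.0174,0.0328,0,0,0,0,0.0854],[-0.0174,0.0328,0,0,0,0,0.0854],[-0.0174,0.0328,0,0,0,0,0.0854],[0,0,0,0,0,-7.2,0.0854],[0,0,0,0,0,-7.2,0.0854],[0,0,0,0,0,-7.2,0.0854],[0,0,0,0,0,-7.2,0.0854],[0,0,0,0,0,-7.2,0.0854],[0,0,0,0,0,-7,0.0854],[0,0,0,0,0,-7,0.0854]]'
python3 -m pendant '[[0,0,0,0,0,0,0.0854],[0,0,0,0,0,0,0.0854]]'
python3 - <<'E'
from h import *
snap("side","s7.png",(190,130,390,280),4)
E
```

```text
clock: 22.05
position: [583.3, -17.1, 172.9]
ee_rot: [0.708, -0.706, 0.004, -0.005]
contact_force: [0.4, 1.3, -0.1]
gripper_width: 85.3
grasp_force: 0.0
clock: 23.25
position: [415.7, 69.4, 166.5]
ee_rot: [0.941, -0.339, 0.0, -0.0]
contact_force: [-0.3, 1.1, 0.2]
gripper_width: 85.5
grasp_force: 0.0
clock: 23.45
position: [415.8, 69.4, 166.5]
ee_rot: [0.939, -0.343, 0.0, -0.0]
contact_force: [-0.1, 0.6, 0.4]
gripper_width: 85.3
grasp_force: 0.0
```

View pics/s7.png

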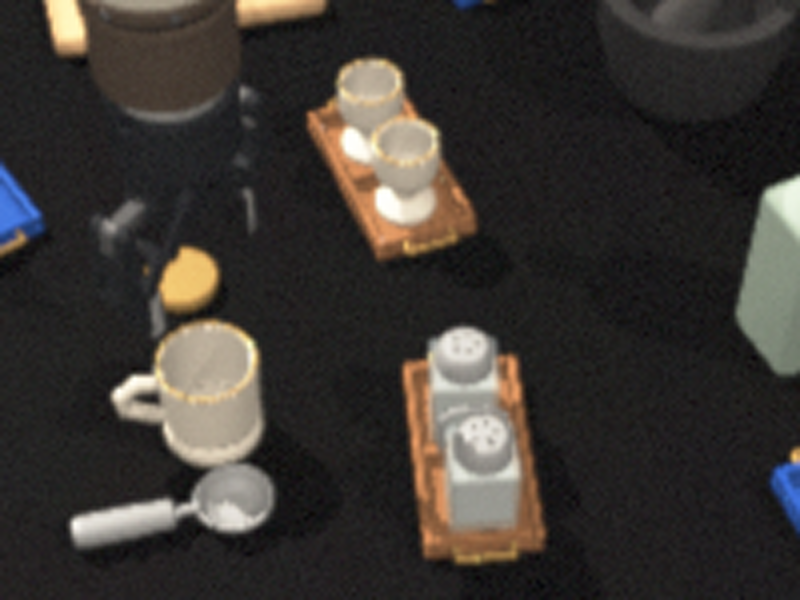

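The shaker stands in the -y bay beside pepper. Mug_a's rim centre is at (207,363), and its handle end at (118,398). The fingertips at (157,330) and (251,228) lie on the intended diagonal. Checking that they line up.

Run:
```python
from h import *
f=lambda u,v:(190+(u+.5)/4-.5,130+(v+.5)/4-.5)
print(px("side",*f(207,363),72))
a=px("side",*f(157,330),151);b=px("side",*f(251,228),151);print(a,b,(a+b)/2)
print(px("side",*f(128,393),55), px("side",*f(203,500),15))
```

```text
[417.60859904  70.43439381  72.        ]
[391.15657787  36.3160208  151.        ] [454.52957667 109.46486944 151.        ] [422.84307727  72.89044512 151.        ]
[365.25224612  67.21848516  55.        ] [404.87362346   5.11945274  15.        ]
```

```bash
python3 -m pendant '[[0,0,0.03,0,0,0,0.0854],[0,0,0.025,0,0,0,0.0854],[0,0,0.02,0,0,0,0.0854],[0,0,0.015,0,0,0,0.0854],[0,0,0.012,0,0,0,0.0854],[0,0,0.01,0,0,0,0.0854],[0,0,0,0,0,0,0.0854],[0,0,0,0,0,0,0.075],[0,0,0,0,0,0,0.068],[0,0,0,0,0,0,0.06],[0,0,0,0,0,0,0.055],[0,0,0,0,0,0,0.055]]'
python3 -m pendant '[[0,0,0,0,0,0,0.055],[0,0,0,0,0,0,0.055]]'
```

```text
clock: 24.7
position: [416.5, 69.8, 55.5]
ee_rot: [0.94, -0.342, 0.001, -0.001]
contact_force: [-0.9, 0.8, 5.2]
gripper_width: 64.1
grasp_force: 64.2
clock: 24.9
position: [416.4, 69.8, 55.5]
ee_rot: [0.94, -0.342, 0.001, -0.001]
contact_force: [-0.5, 0.8, 5.7]
gripper_width: 63.3
grasp_force: 64.2
```

```bash
python3 -m pendant '[[0,0,-0.005,0,0,0,0.055],[0,0,-0.015,0,0,0,0.055],[0,0,-0.03,0,0,0,0.055],[0,0,-0.03,0,0,0,0.055],[0,0,-0.02,0,0,0,0.055],[0,0,0,0,0,0,0.055]]'
python3 -m pendant '[[0.02,0.008,0,0,0,0,0.055],[0.04,0.017,0,0,0,0,0.055],[0.04,0.017,0,0,0,0,0.055],[0.04,0.017,0,0,0,0,0.055],[0.04,0.017,0,0,0,0,0.055],[0.04,0.017,0,0,0,0,0.055],[0.04,0.017,0,0,0,0,0.055],[0.04,0.017,0,0,0,0,0.055],[0.04,0.017,0,0,0,0,0.055],[0.04,0.017,0,0,0,0,0.055],[0.025,0.01,0,0,0,0,0.055],[0.01,0.003,0,0,0,0,0.055]]'
python3 -m pendant '[[0,0,0,0,0,0,0.055],[0,0,0,0,0,0,0.055],[0,0,0,0,0,0,0.055]]'
python3 - <<'E'
from h import *
snap("side","s8.png",(260,220,420,410),3)
E
```

```text
clock: 25.5
position: [417.3, 70.2, 157.1]
ee_rot: [0.94, -0.342, 0.002, -0.003]
contact_force: [0.1, 0.6, -2.2]
gripper_width: 63.8
grasp_force: 66.8
clock: 26.7
position: [621.7, -332.7, 151.0]
ee_rot: [0.939, -0.343, -0.002, -0.0]
contact_force: [-0.2, 0.7, -2.3]
gripper_width: 63.3
grasp_force: 66.8
clock: 27.0
position: [621.6, -329.0, 154.1]
ee_rot: [0.94, -0.341, -0.001, -0.0]
contact_force: [-0.1, -0.3, -1.4]
gripper_width: 63.5
grasp_force: 66.8
```

View pics/s8.png

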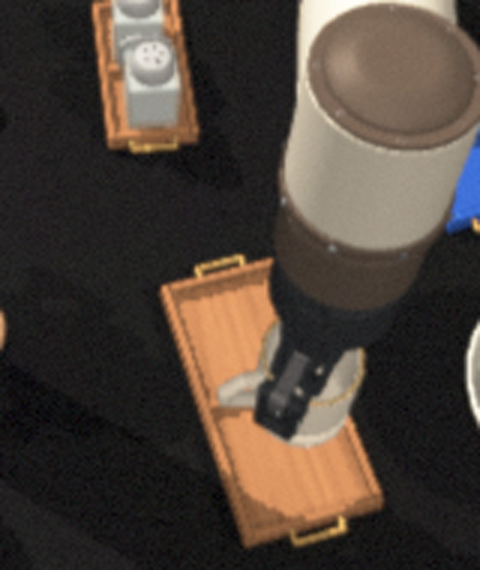

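The mug is over the far bay, appearing up-image because of its height, with its handle at (240,390) pointing toward -x. Lowering.

```bash
python3 -m pendant '[[0,0,0.02,0,0,0,0.055],[0,0,0.025,0,0,0,0.055],[0,0,0.02,0,0,0,0.055],[0,0,0.012,0,0,0,0.055],[0,0,0.006,0,0,0,0.055],[0,0,0,0,0,0,0.055],[0,0,0.003,0,0,0,0.055],[0,0,0,0,0,0,0.055],[0,0,0.001,0,0,0,0.055],[0,0,0,0,0,0,0.055]]'
python3 -m pendant '[[0,0,0.001,0,0,0,0.055],[0,0,0,0,0,0,0.055],[0,0,0,0,0,0,0.055]]'
```

```text
clock: 28.05
position: [622.3, -330.5, 67.7]
ee_rot: [0.94, -0.342, 0.0, -0.0]
contact_force: [-0.4, 0.2, -2.5]
gripper_width: 63.8
grasp_force: 66.8
clock: 28.35
position: [622.1, -330.5, 66.3]
ee_rot: [0.94, -0.342, -0.0, 0.0]
contact_force: [0.3, 0.0, -2.2]
gripper_width: 63.7
grasp_force: 66.8
```

```bash
python3 -m pendant '[[0,0,0.002,0,0,0,0.055],[0,0,0,0,0,0,0.055],[0,0,0.001,0,0,0,0.055],[0,0,0,0,0,0,0.055],[0,0,0,0,0,0,0.055]]'
python3 -m pendant '[[0,0,0.001,0,0,0,0.055],[0,0,0,0,0,0,0.055],[0,0,0,0,0,0,0.055]]'
```

```text
clock: 28.85
position: [622.1, -330.5, 63.3]
ee_rot: [0.94, -0.342, -0.0, 0.0]
contact_force: [0.3, 0.7, -2.3]
gripper_width: 63.7
grasp_force: 66.8
clock: 29.15
position: [622.1, -330.5, 62.3]
ee_rot: [0.94, -0.342, -0.0, 0.0]
contact_force: [0.1, -0.2, -2.6]
gripper_width: 63.4
grasp_force: 66.8
```

```bash
python3 -m pendant '[[0,0,0.001,0,0,0,0.055],[0,0,0,0,0,0,0.055],[0,0,0,0,0,0,0.055]]'
python3 -m pendant '[[0,0,0.001,0,0,0,0.055],[0,0,0,0,0,0,0.055],[0,0,0,0,0,0,0.055]]'
```

```text
clock: 29.45
position: [622.4, -330.5, 61.7]
ee_rot: [0.94, -0.342, 0.0, 0.0]
contact_force: [0.3, -0.1, -1.0]
gripper_width: 64.0
grasp_force: 66.9
clock: 29.75
position: [622.4, -330.6, 61.6]
ee_rot: [0.94, -0.342, 0.001, 0.0]
contact_force: [-1.4, 2.3, 5.8]
gripper_width: 63.8
grasp_force: 67.3
```

```bash
python3 -m pendant '[[0,0,0,0,0,0,0.068],[0,0,0,0,0,0,0.074],[0,0,0,0,0,0,0.08],[0,0,0,0,0,0,0.0854],[0,0,0,0,0,0,0.0854],[0,0,-0.01,0,0,0,0.0854],[0,0,-0.03,0,0,0,0.0854],[0,0,-0.035,0,0,0,0.0854],[0,0,-0.035,0,0,0,0.0854],[0,0,0,0,0,0,0.0854]]'
python3 -m pendant '[[-0.0217,0.0158,0,0,0,0,0.0854],[-0.0217,0.0158,0,0,0,0,0.0854],[-0.0217,0.0158,0,0,0,0,0.0854],[-0.0217,0.0158,0,0,0,0,0.0854],[-0.0217,0.0158,0,0,0,0,0.0854],[-0.0217,0.0158,0,0,0,0,0.0854],[-0.0217,0.0158,0,0,0,0,0.0854],[-0.0217,0.0158,0,0,0,0,0.0854],[-0.0217,0.0158,0,0,0,0,0.0854],[-0.0217,0.0158,0,0,0,0,0.0854],[0,0,0,0,0,0,0.0854],[0,0,0,0,0,0,0.0854]]'
python3 - <<'E'
from h import *
snap("side","s9.png",(190,220,400,420),3)
E
```

```text
clock: 30.75
position: [625.2, -332.0, 178.4]
ee_rot: [0.94, -0.341, 0.007, 0.001]
contact_force: [-0.2, -0.1, 0.4]
gripper_width: 85.5
grasp_force: 0.0
clock: 31.95
position: [354.4, -312.4, 171.2]
ee_rot: [0.94, -0.342, 0.001, 0.0]
contact_force: [1.3, 0.4, -0.4]
gripper_width: 85.4
grasp_force: 0.0
```

View pics/s9.png

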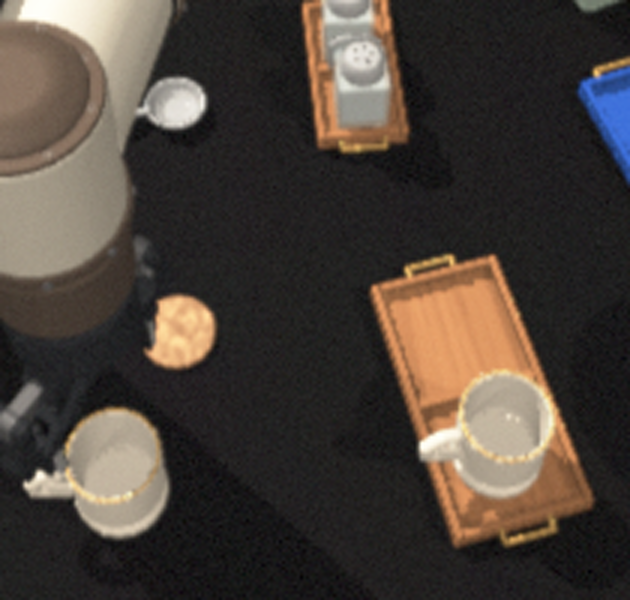

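Mug_a stands upright in the -y bay, rim centre at (506,416) and handle toward -x. Mug_b's rim centre is at (114,457), below the gripper. That was the last allowed picture, so I'll go on with numbers only.

```bash
python3 - <<'E'
from h import *
f=lambda u,v:(190+(u+.5)/3-.5,220+(v+.5)/3-.5)
print(px("side",*f(114,457),72),px("side",*f(506,416),78))
print([px("side",*f(*p),16) for p in[(495,258),(592,496),(457,545),(373,289)]])
E
python3 -m pendant '[[0,0,0.03,0,0,0,0.0854],[0,0,0.03,0,0,0,0.0854],[0,0,0.02,0,0,0,0.0854],[0,0,0.015,0,0,0,0.0854],[0,0,0.012,0,0,0,0.0854],[0,0,0.01,0,0,0,0.0854],[0,0,0,0,0,0,0.0854],[0,0,0,0,0,0,0.075],[0,0,0,0,0,0,0.068],[0,0,0,0,0,0,0.06],[0,0,0,0,0,0,0.055],[0,0,0,0,0,0,0.055]]'
python3 -m pendant '[[0,0,0,0,0,0,0.055],[0,0,0,0,0,0,0.055]]'
```

```text
[ 356.21031389 -314.76816997   72.        ] [ 622.29951627 -329.03064943   78.        ]
[array([ 658.44385833, -180.48339262,   16.        ]), array([ 680.98511969, -371.01038597,   16.        ]), array([ 580.12276048, -389.29572269,   16.        ]), array([ 558.86947326, -192.22397895,   16.        ])]
clock: 33.2
position: [355.0, -312.7, 54.7]
ee_rot: [0.94, -0.342, 0.001, 0.0]
contact_force: [-1.8, 0.2, 7.3]
gripper_width: 64.0
grasp_force: 64.7
clock: 33.4
position: [355.1, -312.7, 54.6]
ee_rot: [0.94, -0.342, 0.001, 0.0]
contact_force: [-0.9, -0.2, 6.5]
gripper_width: 63.9
grasp_force: 64.7
```

```bash
python3 -m pendant '[[0,0,-0.005,0,0,0,0.055],[0,0,-0.015,0,0,0,0.055],[0,0,-0.03,0,0,0,0.055],[0,0,-0.03,0,0,0,0.055],[0,0,-0.02,0,0,0,0.055],[0,0,0,0,0,0,0.055]]'
python3 -m pendant '[[0.0082,-0.0125,0,0,0,0,0.055],[0.02,-0.03,0,0,0,0,0.055],[0.02,-0.03,0,0,0,0,0.055],[0.02,-0.03,0,0,0,0,0.055],[0.02,-0.03,0,0,0,0,0.055],[0.02,-0.03,0,0,0,0,0.055],[0.02,-0.03,0,0,0,0,0.055],[0.013,-0.022,0,0,0,0,0.055],[0.006,-0.0105,0,0,0,0,0.055],[0,0,0,0,0,0,0.055],[0,0,0,0,0,0,0.055],[0,0,0,0,0,0,0.055]]'
```

```text
clock: 34.0
position: [355.8, -312.7, 156.1]
ee_rot: [0.94, -0.342, 0.003, 0.0]
contact_force: [-0.2, -0.6, -2.2]
gripper_width: 63.9
grasp_force: 66.8
clock: 35.2
position: [610.3, -234.6, 152.9]
ee_rot: [0.94, -0.342, -0.001, 0.0]
contact_force: [-0.4, 0.3, -1.2]
gripper_width: 63.8
grasp_force: 66.8
```

```bash
python3 -m pendant '[[0.001,-0.001,0.02,0,0,0,0.055],[0,0,0.025,0,0,0,0.055],[0,0,0.02,0,0,0,0.055],[0,0,0.012,0,0,0,0.055],[0,0,0.006,0,0,0,0.055],[0,0,0,0,0,0,0.055],[0,0,0.003,0,0,0,0.055],[0,0,0,0,0,0,0.055],[0,0,0.001,0,0,0,0.055],[0,0,0,0,0,0,0.055]]'
python3 -m pendant '[[0,0,0.001,0,0,0,0.055],[0,0,0,0,0,0,0.055],[0,0,0.001,0,0,0,0.055],[0,0,0,0,0,0,0.055],[0,0,0,0,0,0,0.055]]'
```

```text
clock: 36.2
position: [613.3, -234.1, 66.7]
ee_rot: [0.94, -0.342, 0.0, -0.0]
contact_force: [-0.2, -0.7, -2.2]
gripper_width: 64.0
grasp_force: 66.8
clock: 36.7
position: [613.1, -234.2, 64.2]
ee_rot: [0.94, -0.342, -0.0, 0.0]
contact_force: [-0.1, 0.2, -1.3]
gripper_width: 64.1
grasp_force: 66.8
```

```bash
python3 -m pendant '[[0,0,0.001,0,0,0,0.055],[0,0,0,0,0,0,0.055],[0,0,0,0,0,0,0.055]]'
```

```text
clock: 37.0
position: [613.1, -234.2, 63.2]
ee_rot: [0.94, -0.342, -0.0, 0.0]
contact_force: [-0.1, -0.1, -2.7]
gripper_width: 64.0
grasp_force: 66.8
```

```bash
python3 -m pendant '[[0,0,0.001,0,0,0,0.055],[0,0,0,0,0,0,0.055],[0,0,0,0,0,0,0.055]]'
python3 -m pendant '[[0,0,0.001,0,0,0,0.055],[0,0,0,0,0,0,0.055],[0,0,0,0,0,0,0.055]]'
```

```text
clock: 37.3
position: [613.1, -234.1, 62.3]
ee_rot: [0.94, -0.342, -0.0, 0.0]
contact_force: [-0.4, -0.3, -2.7]
gripper_width: 64.2
grasp_force: 66.8
clock: 37.6
position: [613.1, -234.2, 61.3]
ee_rot: [0.94, -0.342, -0.0, 0.0]
contact_force: [0.7, 0.4, -2.7]
gripper_width: 64.0
grasp_force: 66.8
```

```bash
python3 -m pendant '[[0,0,0.001,0,0,0,0.055],[0,0,0,0,0,0,0.055],[0,0,0,0,0,0,0.055]]'
python3 -m pendant '[[0,0,0.001,0,0,0,0.055],[0,0,0,0,0,0,0.055],[0,0,0,0,0,0,0.055]]'
```

```text
clock: 37.9
position: [613.3, -234.3, 60.8]
ee_rot: [0.94, -0.342, 0.0, 0.0]
contact_force: [-1.2, 0.4, 0.7]
gripper_width: 64.0
grasp_force: 66.9
clock: 38.2
position: [613.5, -234.4, 60.7]
ee_rot: [0.94, -0.342, 0.001, 0.0]
contact_force: [-1.4, 0.4, 5.3]
gripper_width: 64.2
grasp_force: 67.1
```

```bash
python3 -m pendant '[[0,0,0,0,0,0,0.068],[0,0,0,0,0,0,0.074],[0,0,0,0,0,0,0.08],[0,0,0,0,0,0,0.0854],[0,0,0,0,0,0,0.0854],[0,0,-0.01,0,0,0,0.0854],[0,0,-0.03,0,0,0,0.0854],[0,0,-0.04,0,0,0,0.0854],[0,0,-0.04,0,0,0,0.0854],[0,0,0,0,0,0,0.0854]]'
python3 -m pendant '[[-0.035,0.03,0,0,0,0,0.0854],[-0.035,0.03,0,0,0,0,0.0854],[-0.035,0.03,0,0,0,0,0.0854],[-0.035,0.03,0,0,0,0,0.0854],[-0.035,0.03,0,0,0,0,0.0854],[-0.035,0.03,0,0,0,0,0.0854],[0,0,0,0,0,0,0.0854],[0,0,0,0,0,0,0.0854],[0,0,0,0,0,0,0.0854],[0,0,0,0,0,0,0.0854]]'
python3 - <<'E'
from h import *
np.set_printoptions(suppress=True,precision=1)
for n in("side","top"):
    snap(n,n+"_end.png"); im=np.load(n+".npz")["im"]; g=cv2.cvtColor(im,cv2.COLOR_RGB2HSV)
    m=((g[...,1]<70)&(g[...,2]>110)).astype(np.uint8)
    for name,(x,y),h,r in[("mug-y",(622,-330),72,33),("mug+y",(613,-234),72,33),("egg+y",(558,315),64,24),("egg-y",(573,247.5),64,24),("shaker",(580,-17),78,19),("pepper",(582,53),78,19)]:
        # white-mask fit: best xy by overlap of the filled rim disc plus foot disc against the mask
        def sil(dx,dy):
            s=np.zeros(m.shape,np.uint8);a=np.linspace(0,6.28,40)
            pts=np.array([proj(n,(x+dx+r*np.cos(t),y+dy+r*np.sin(t),6+z)) for z in(h,h*.7) for t in a])
            cv2.fillConvexPoly(s,cv2.convexHull((pts*16).astype(np.int32)),1,shift=4);return s
        best=max(((lambda s:((s&m).sum()/s.sum(),-dx*dx-dy*dy,dx,dy))(sil(dx,dy)) for dx in range(-12,13,3) for dy in range(-12,13,3)))
        print(n,name,best[0].round(2),"off",best[2:],"nominal",((sil(0,0)&m).sum()/sil(0,0).sum()).round(2))
E
```

```text
clock: 39.2
position: [616.7, -235.3, 187.7]
ee_rot: [0.94, -0.341, 0.007, -0.0]
contact_force: [0.7, -0.4, -0.3]
gripper_width: 85.2
grasp_force: 0.0
clock: 40.2
position: [337.9, -237.3, 179.5]
ee_rot: [0.94, -0.342, 0.0, 0.0]
contact_force: [-0.2, 0.5, -1.1]
gripper_width: 85.5
grasp_force: 0.0
side mug-y 0.89 off (-6, -9) nominal 0.83
side mug+y 0.89 off (-6, -12) nominal 0.8
side egg+y 0.75 off (-3, -12) nominal 0.71
side egg-y 0.83 off (-3, -3) nominal 0.8
side shaker 1.0 off (-3, 0) nominal 0.98
side pepper 1.0 off (-3, -9) nominal 0.82
top mug-y 0.79 off (-9, 6) nominal 0.67
top mug+y 0.78 off (-9, 6) nominal 0.68
top egg+y 0.66 off (-6, -6) nominal 0.55
top egg-y 0.65 off (-6, 0) nominal 0.58
top shaker 1.0 off (-6, 0) nominal 0.92
top pepper 0.98 off (-9, 0) nominal 0.86
```

Both mugs fit the same way in both views, including the first mug, which I had seen properly seated. The arm is clear, so I'm handing in.

```bash
python3 -c "
from bench import arm
print(arm.job_done())"
```

```text
the job is handed in; nothing more can be done
None
```

I handed the job in at about 40 s: the mugs, egg cups and shaker each went into a bay of their own, set down until they touched the floor, and pepper was not touched. The last mug's final position was checked only by image fit, and the hand-in returned no verdict.

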